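Slide a circuit-board carriage up to its index line and lock it

ROBOT

A 6-joint arm with a two-finger parallel gripper is mounted at the origin on the work surface. World frame = base frame: x ahead of the robot, y to its left, z up, the work surface at z = 0. Lengths are in m, angles in rad, forces in N, time in s.
With the tool pointing down it reaches from about 0.3 to 0.775 m from the base axis. Payload 14.6 kg.
Tool frame: the origin (TCP) lies midway between the tips of the shut fingers; the grasp point (between the pads) lies 19 mm behind it (manip.grip_depth is the distance from the TCP to the grasp point, in m); z points along the fingers, y is the line along which they close (so a half turn about z gives the same grasp; the last joint's range is limited). The gripper opens to 94 mm and grips with 3 to 60 N. Pads are 16 mm wide; open, the fingers measure 119 mm over their backs; the gripper's body (75 mm by 177 mm) begins 78 mm behind the grasp point.
Start: joints at [-1.25, 0.3, 1.521, -0, 1.321, -0.067], TCP at [0.208, -0.509, 0.205] pointing down, gripper open.
Joint ranges: [-3.03, 3.03], [-0.79, 2.21], [0.23, 2.52], [-1.04, 4.18], [0, 3.07], [-2.55, 2.55]. Speed limits (rad/s): [2.22, 2.22, 2.57, 3.14, 3.14, 3.14].

INTERFACE

Orientations are given as a unit quaternion [w, x, y, z].
In Python, from station import manip gives the robot as it stands.
- The arm moves only by the tool play_rows, never from a script. Its argument "increments" is a list of rows, each an object of numbers: "tx", "ty", "tz": the shift along the world's x, y, z in cm; "wx", "wy", "wz": the turn, a rotation vector about the world's x, y, z in degrees; "grip": the finger opening in cm, from 0 to 9.4. A call has 1 to 8 rows; each row is the pose to reach, as a shift and turn from the pose commanded when the call began; what a row does not reach only later rows make up. A row lasts 1/12 s, in which the tool goes at most 41.7 mm and 7.16 degrees, less where a joint would pass 70% of its speed; a pose out of reach is approached as far as the arm can. A call with a gripper value outside its range is refused whole. The fingers move at their own pace and stop on an object; "newtons" is the grip in N (left out, the last holds). Time passes only in rows, so rows that repeat a pose let the fingers close. It gives the time, the measured TCP pose, the force, the opening and the grip force at its end, in the units of the state.
- manip.read_state(): the state, without advancing time (a new reading comes with each control period).
- manip.get_image(name): name is "side" or "top"; returns the picture (384x512x3 uint8, red, green, blue); there is no depth.
- manip.get_calibration(name): a dict with "intrinsics" (3x3 intrinsics, pixels), "world_to_cam" (4x4, takes a point from world to camera coordinates). Camera axes: x right, y up, looking along -z (the intrinsics and any distortion apply to the point x, -y, -z); pixel columns grow to the right and rows downward; lengths in m; the calibration is good to about 2 mm. A picture is of the moment at which its call begins. get_calibration takes no time and is no camera call.
- manip.sign_off(): hands the job in; it is judged then, once.
The state is a dict: "clock": time; "joints": joint angles; "joint_velocities": joint speeds; "joint_torque": joint torques, N m; "ee_pos": TCP position; "tool_rot": TCP orientation; "wrist_force": force on the tool from outside, world axes, zero at the start; "torque": the same for the moment, N m; "finger_gap": finger opening in m; "grip_force": force on a finger pad.
Only numpy, scipy, OpenCV 4.12 (cv2) and the standard library are available. Lean on these libraries where they do the work, as an engineer would, in place of code of your own. Each camera call takes 0.05 s, during which the arm holds its last target. There are 200 camera calls.

TASK

On the inspection slide, press a fingertip gently on the rubber-faced clamp bar beside the circuit board and, keeping that light pressure, slide the carriage out from its dust cover until its front edge meets the scribed line; there is no stop, so do not run over the line. Then swing the lock lever fully over to the other side. Keep off the circuit board itself, and leave the jar, the screwdriver and the tray where they are.

Things in the scene. Friction and masses are not known exactly. Their poses are not given: they have to be found in the camera images.
- bed: Fixed aluminium slide bed, 350 x 150 mm, on a mat 3 mm thick. Origin: centre of its underside. +x: along the bed, the way the carriage is to be slid (out of the dust cover, to the line); +y left of that; z up. Rails along x at |y| = 55 to 75 mm, tops 30 mm above the underside. A grey dust cover, top at 43 mm, spans the whole width from x = -175 to -20 mm.
- carriage: Dark steel plate, 215 x 106 x 6 mm, sliding along the bed's x between the rails; its tail stays under the cover. About 4 N of friction; stays where left; no stop near the line. Origin: under the middle of its front edge; axes as the bed. Carries the board on its right (-y) half, the clamp bar on its left. May bear at most 20 N in all.
- edge (a point): Middle of the carriage's front edge, at the height of the carriage plate's top (18 mm above the bed's underside). Axes as the bed.
- bar_foot (a point): Point on the plate's top below the clamp bar's middle line, 30 mm behind the front edge. The bar (44 mm wide, from 10 mm behind the edge back under the cover) lies on packing: its flat ribbed black rubber top is 8 to 18 mm above this point, not measured: find it by feel. The rubber yields 1 mm per 10 N, up to 2 mm. Fingertips pressing with 8 to 14 N carry it along. Axes as the bed.
- line (a point): Middle of the black scribed line, 1.2 mm wide, across a bright steel index plate (60 mm long; on the bed's floor and both rail tops) ahead of the carriage. The point lies over the line, 18 mm above the bed's underside. Its x axis is the bed's x: the front edge meets the line when point edge has x = 0 in this frame; negative is short of it.
- board: Dark green circuit board with black chips, 190 x 45 mm, fixed on the right half of the carriage from 15 mm behind the front edge, chips up to 6 mm above the carriage plate. Delicate. Origin: on the carriage plate's top, level with the front edge, on the board's middle line.
- lock (a joint): Lock lever: steel rod, 10 mm thick, with a black ball of 26 mm, on a grey block (70 x 50 x 25 mm) at the right (-y) side of the bed. Pivot in the bed's frame: x = -20, y = -102, z = 22 mm; ball centre 80 mm from it. 0 rad: leans 0.5 rad to -x (unlocked); 1.0 rad: leans 0.5 rad to +x (locked, end stop). 0.06 Nm of friction; stays where left.
- lock_tip (a point): Centre of the ball at the end of the lock lever.
- jar: White plastic jar with a black lid, 42 mm in diameter, 50 mm high. Origin: centre of its underside. Bystander.
- driver: Screwdriver with a grey handle, 160 mm long, lying on the mat along its own x. Bystander.
- tray: Empty grey parts tray, 90 x 70 x 22 mm. Origin: centre of its underside. Bystander.

How it is judged:
On the way:
1. the carriage's front edge stands on the line (within 2.5 mm) while the lock lever is still back (x of edge in the frame of line between -0.0025 and 0.0025 m and value of joint lock below 0.3 rad), for 0.3 s.
At the end, for the whole second after the job is handed in: The carriage's front edge is within 2.5 mm of the scribed line, at rest, and the lock lever is fully over on the locked side (beyond 0.88 rad of 1.0) (x of edge in the frame of line between -0.0025 and 0.0025 m and value of joint lock above 0.88 rad and linear speed of carriage below 0.003 m/s); the robot touches nothing.
It fails at once if the carriage and what it carries take more than 20 N (contact force between carriage and anything else above 20 N).
It fails at once if the circuit board is pressed (over 3 N) (contact force between board and anything else above 3 N).
It fails at once if the front edge runs more than 5 mm over the line (x of edge in the frame of line above 0.005 m).
It fails at once if the lock is thrown while the front edge is off the line (value of joint lock above 0.5 rad and not (x of edge in the frame of line between -0.0025 and 0.0025 m)).
It fails at once if the jar, screwdriver or tray is moved more than 20 mm (distance of any of jar, driver, tray from where it was at the start of the episode above 0.02 m).
It also fails if it takes over 56 s, if anything falls off the work surface, if the arm or the gripper's body presses on something with over 40 N, if the wrist force passes 120 N, or if a joint passes its speed limit or range.

## Working session

There is one attempt and no reset: what is moved stays moved. The work goes in short steps, Python scripts to look and compute and a tool call to move; the robot and the scene stay as the last step left them, time stands still between calls to the robot, and variables do not carry over. Pictures are saved under pics/ and viewed, at most 10 in all, crops included, and the job is handed in when it is done.

Besides the shell and the picture viewer there is one more tool, called after "Emit:" by a JSON object that holds its "name" and its "arguments". play_rows: Moves the arm, as the interface text tells. Its arguments: {"type":"object","properties":{"increments":{"type":"array","items":{"type":"object","properties":{"tx":{"type":"number"},"ty":{"type":"number"},"tz":{"type":"number"},"wx":{"type":"number"},"wy":{"type":"number"},"wz":{"type":"number"},"grip":{"type":"number"}}}},"newtons":{"type":"number"}},"required":["increments"]}

```bash
mkdir -p pics; ls
python3 - <<'E'
from station import manip
import cv2
for n in("top","side"):
    cv2.imwrite(f"pics/{n}0.png",cv2.resize(manip.get_image(n)[:,:,::-1],(800,600),interpolation=cv2.INTER_CUBIC))
    cv2.imwrite(f"pics/{n}0raw.png",manip.get_image(n)[:,:,::-1])
    c=manip.get_calibration(n);print(c)
print(manip.read_state())
E
```

```text
pics
{'intrinsics': array([[382.88221083,   0.        , 254.49703843],
       [  0.        , 382.88221083, 190.80878576],
       [  0.        ,   0.        ,   1.        ]]), 'world_to_cam': array([[ 1.14023143e-02, -9.99933430e-01,  1.76725007e-03,
         8.01364477e-02],
       [ 9.88742966e-01,  1.15383619e-02,  1.49178463e-01,
        -5.69377151e-01],
       [-1.49188924e-01,  4.63763495e-05,  9.88808709e-01,
        -7.89695410e-01],
       [ 0.00000000e+00,  0.00000000e+00,  0.00000000e+00,
         1.00000000e+00]])}
{'intrinsics': array([[388.43125451,   0.        , 254.82915823],
       [  0.        , 388.43125451, 186.83360123],
       [  0.        ,   0.        ,   1.        ]]), 'world_to_cam': array([[-0.86900727, -0.49441868,  0.01940454,  0.54084699],
       [ 0.33363639, -0.55654834,  0.76088153, -0.20430725],
       [-0.36539448,  0.66768564,  0.64860062, -0.62978952],
       [ 0.        ,  0.        ,  0.        ,  1.        ]])}
{'clock': 0.2, 'joints': array([-1.24959463e+00,  3.00257974e-01,  1.52132369e+00,  2.15254551e-05,
        1.32068826e+00, -6.65622339e-02]), 'joint_velocities': array([ 0.00122973, -0.00272775, -0.00356685, -0.00032695,  0.00054411,
       -0.00079465]), 'joint_torque': array([ 6.08186638e-04, -5.31499922e+01, -3.52560818e+01,  7.07989675e-02,
        2.34245032e-02, -7.11561779e-05]), 'ee_pos': array([ 0.20794055, -0.5090167 ,  0.20511214]), 'tool_rot': array([-3.37216852e-04,  9.81264152e-01,  1.92666939e-01, -3.26558292e-05]), 'wrist_force': array([0.1126562 , 0.51520231, 0.6586846 ]), 'torque': array([-0.02589611, -0.0331519 ,  0.05151608]), 'grip_force': 0.0, 'finger_gap': 0.09399416640783215}
```

View pics/top0.png

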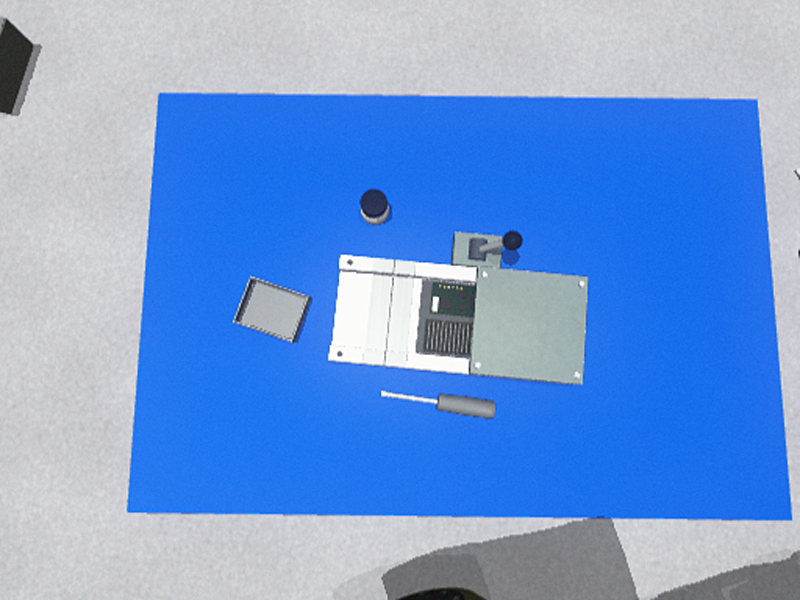

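View pics/side0.png

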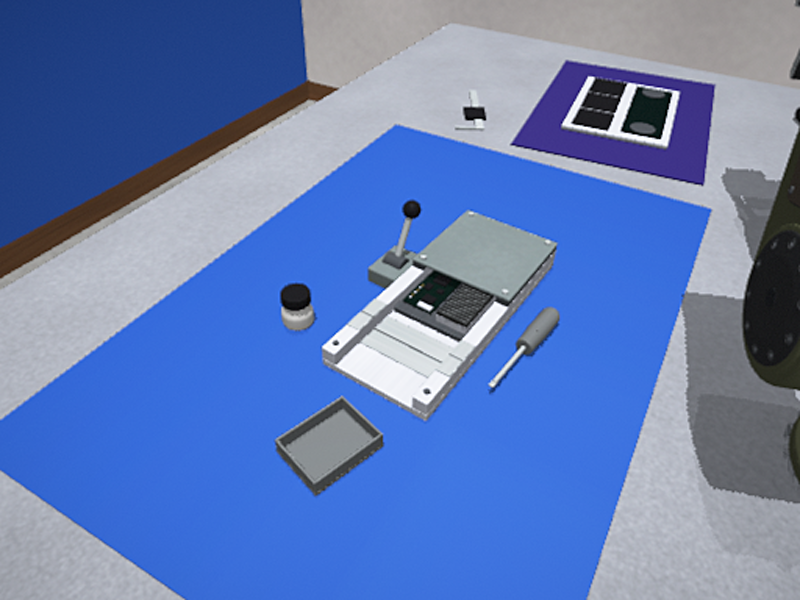

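The top view shows the bed's +x pointing left (world +y). The carriage's front edge is near (418,325), the scribed line near (390,310), and the ribbed rubber around (447,337). The lever ball is at (512,240). I'll zoom in next.

```bash
cat > h.py <<'E'
import numpy as np, cv2
from station import manip
def ray(n,u,v):
    c=manip.get_calibration(n);K=c["intrinsics"];W=c["world_to_cam"]
    d=np.linalg.inv(K)@[u,v,1];d=np.array([d[0],-d[1],-d[2]])
    R=W[:3,:3];return -R.T@W[:3,3],R.T@d
def onz(n,u,v,z):
    o,d=ray(n,u,v);return o+d*(z-o[2])/d[2]
def proj(n,p):
    c=manip.get_calibration(n);q=c["world_to_cam"][:3,:3]@np.array(p)+c["world_to_cam"][:3,3]
    r=c["intrinsics"]@[q[0],-q[1],-q[2]];return r[:2]/r[2]
def tri(a,b):
    (o1,d1),(o2,d2)=ray("top",*a),ray("side",*b)
    A=np.c_[d1,-d2];s=np.linalg.lstsq(A,o2-o1,rcond=None)[0]
    p,q=o1+s[0]*d1,o2+s[1]*d2;return (p+q)/2,np.linalg.norm(p-q)
def crop(n,x0,y0,w,h,s,f,img=None):
    im=manip.get_image(n) if img is None else img
    cv2.imwrite(f,cv2.resize(im[y0:y0+h,x0:x0+w,::-1],None,fx=s,fy=s,interpolation=cv2.INTER_NEAREST))
    return im
E
python3 - <<'E'
from h import *
crop("top",205,140,180,110,4.4,"pics/topc.png")
E
```

```text
(no output)
```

View pics/topc.png

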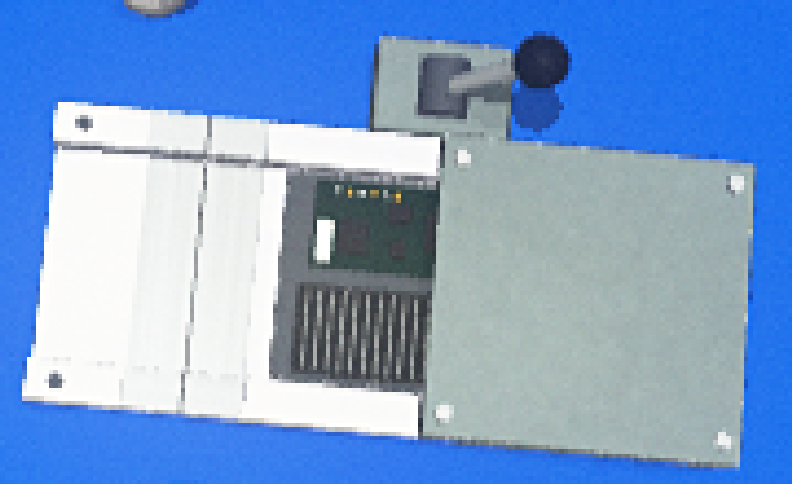

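Crop: the line runs (209,117)–(182,410) on the rail tops and the front edge (285,170)–(270,378). The cover corners are (445,133), (753,163), (740,465), (420,437), and the ball is at (540,62).

Run:
```python
from h import *
np.set_printoptions(precision=4,suppress=True)
P=lambda x,y,z:onz("top",205+(x+.5)/4.4-.5,140+(y+.5)/4.4-.5,z)
C=np.array([P(445,133,.046),P(753,163,.046),P(740,465,.046),P(420,437,.046)])
B=np.array([P(57,102,.033),P(22,400,.033)])
print("cover",C,"\nend",B)
print("sizes",np.linalg.norm(C-np.roll(C,-1,0),axis=1),np.linalg.norm(B[0]-B[1]))
L=np.array([P(209,117,.0335),P(182,410,.0335)])
E=np.array([P(285,170,.021),P(270,378,.021)])
# bed axes by y direction & x direction
xd=((C[0]-C[1])+(C[3]-C[2]))[:2];a1=np.arctan2(xd[1],xd[0])
yd=((C[3]-C[0])+(C[2]-C[1])+(B[1]-B[0])+(L[1]-L[0]))[:2];a2=np.arctan2(yd[1],yd[0])-np.pi/2
print("yaw deg",np.degrees([a1,a2]))
a=(a1+a2)/2;R=np.array([[np.cos(a),-np.sin(a)],[np.sin(a),np.cos(a)]])
cc=C.mean(0)[:2]-R@[-.0975,0]; ce=B.mean(0)[:2]-R@[.175,0]
print("bed origin from cover/end",cc,ce)
o=(cc+ce)/2
for n,q in(("C",C),("B",B),("L",L),("E",E)):print(n,(q[:,:2]-o)@R)
print("piv",o+R@[-.02,-.102],"ball exp",o+R@[-.02-.08*np.sin(.5),-.102],.025+.08*np.cos(.5),"meas",P(540,62,.095))
print("foot now",o+R@[ ((E[:,:2]-o)@R)[:,0].mean()-.03,.0275])
```

```text
cover [[ 0.6155 -0.0247  0.046 ]
 [ 0.6022 -0.1771  0.046 ]
 [ 0.454  -0.1655  0.046 ]
 [ 0.4656 -0.0113  0.046 ]] 
end [[0.6319 0.1695 0.033 ]
 [0.4818 0.1829 0.033 ]]
sizes [0.153  0.1486 0.1546 0.1505] 0.1507033496027791
yaw deg [85.3408 85.2241]
bed origin from cover/end [0.5423 0.0025] [0.5425 0.0018]
C [[-0.0207 -0.0751]
 [-0.1737 -0.0743]
 [-0.1743  0.0743]
 [-0.0197  0.0754]]
B [[ 0.1742 -0.0754]
 [ 0.1751  0.0753]]
L [[ 0.0969 -0.0748]
 [ 0.0962  0.0728]]
E [[ 0.0561 -0.0537]
 [ 0.0543  0.0523]]
piv [ 0.6424 -0.0262] ball exp [ 0.6392 -0.0644] 0.09520660495122982 meas [ 0.6398 -0.0629  0.095 ]
foot now [0.5171 0.0295]
```

```bash
cat >> h.py <<'E'
A=np.radians(85.28);RB=np.array([[np.cos(A),-np.sin(A)],[np.sin(A),np.cos(A)]]);OB=np.array([.5424,.0022])
b2w=lambda x,y:OB+RB@[x,y]
w2b=lambda p:(np.array(p)[:2]-OB)@RB
from scipy.spatial.transform import Rotation as Ro
E
python3 - <<'E'
from h import *
np.set_printoptions(precision=4,suppress=True)
P=lambda x,y,z:w2b(onz("top",205+(x+.5)/4.4-.5,140+(y+.5)/4.4-.5,z))
for q in((297,283),(292,374),(430,292),(425,384)):print("rubber",P(*q,.034))
for q in((316,180),(312,268)):print("board",P(*q,.023))
s=manip.read_state();q=s["tool_rot"];M=Ro.from_quat([*q[1:],q[0]]).as_matrix();print(M)
ang=np.degrees(np.arctan2(M[1,1],M[0,1]));print("tool y",ang,"turn",85.28-180-ang)
t=b2w(.022,.026);print("target",t,(t-s["ee_pos"][:2])*100)
E
```

```text
rubber [0.0454 0.005 ]
rubber [0.0439 0.0502]
rubber [-0.0207  0.0033]
rubber [-0.0217  0.0489]
board [ 0.04   -0.0497]
board [ 0.0381 -0.0046]
[[ 0.9258  0.3781 -0.0002]
 [ 0.3781 -0.9258  0.0005]
 [ 0.     -0.0005 -1.    ]]
tool y -67.78293361388694 turn -26.93706638611306
target [0.5183 0.0263] [31.0364 53.5307]
```

Emit:
{"name": "play_rows", "arguments": {"increments": [{"tx": 3.1,"ty": 5.3,"wz": -4,"grip": 0},{"tx": 8,"ty": 14,"wz": -10,"grip": 0},{"tx": 14,"ty": 24,"wz": -16,"grip": 0},{"tx": 20,"ty": 34,"wz": -22,"grip": 0},{"tx": 26,"ty": 44,"wz": -27,"grip": 0},{"tx": 31,"ty": 53.5,"wz": -27,"grip": 0},{"tx": 31,"ty": 53.5,"wz": -27,"grip": 0},{"tx": 31,"ty": 53.5,"wz": -27,"grip": 0}], "newtons": 30}}

```text
invalid input
```

Emit:
{"name": "play_rows", "arguments": {"increments": [{"tx": 3.1,"ty": 5.3,"tz": 0,"wx": 0,"wy": 0,"wz": -4,"grip": 0},{"tx": 8,"ty": 14,"tz": 0,"wx": 0,"wy": 0,"wz": -10,"grip": 0}]}}

```text
clock: 0.42
ee_pos: [0.2492, -0.4365, 0.2047]
tool_rot: [-0.001, 0.995, 0.104, -0.0]
wrist_force: [0.8, 0.4, 0.3]
finger_gap: 0.0842
grip_force: 0.0
```

Emit:
{"name": "play_rows", "arguments": {"increments": [{"tx": 27,"ty": 46.5,"tz": 0,"wx": 0,"wy": 0,"wz": -17,"grip": 0},{"tx": 27,"ty": 46.5,"tz": 0,"wx": 0,"wy": 0,"wz": -17,"grip": 0},{"tx": 27,"ty": 46.5,"tz": 0,"wx": 0,"wy": 0,"wz": -17,"grip": 0},{"tx": 27,"ty": 46.5,"tz": 0,"wx": 0,"wy": 0,"wz": -17,"grip": 0},{"tx": 27,"ty": 46.5,"tz": 0,"wx": 0,"wy": 0,"wz": -17,"grip": 0},{"tx": 27,"ty": 46.5,"tz": 0,"wx": 0,"wy": 0,"wz": -17,"grip": 0},{"tx": 27,"ty": 46.5,"tz": 0,"wx": 0,"wy": 0,"wz": -17,"grip": 0},{"tx": 27,"ty": 46.5,"tz": 0,"wx": 0,"wy": 0,"wz": -17,"grip": 0}], "newtons": 30}}

```text
clock: 1.08
ee_pos: [0.4142, -0.1525, 0.2057]
tool_rot: [0.0, 0.999, -0.042, 0.0]
wrist_force: [0.5, -0.3, 0.9]
finger_gap: 0.0306
grip_force: 0.0
```

Emit:
{"name": "play_rows", "arguments": {"increments": [{"tx": 0,"ty": 0,"tz": 0,"wx": 0,"wy": 0,"wz": 0,"grip": 0}]}}

```text
clock: 1.17
ee_pos: [0.4159, -0.1493, 0.2056]
tool_rot: [-0.0, 0.999, -0.039, 0.0]
wrist_force: [-0.7, -1.0, 0.2]
finger_gap: 0.024
grip_force: 0.0
```

Emit:
{"name": "play_rows", "arguments": {"increments": [{"tx": 10.2,"ty": 17.5,"tz": 0,"grip": 0},{"tx": 10.2,"ty": 17.5,"tz": 0,"grip": 0},{"tx": 10.2,"ty": 17.5,"tz": 0,"grip": 0},{"tx": 10.2,"ty": 17.5,"tz": 0,"grip": 0},{"tx": 10.2,"ty": 17.5,"tz": 0,"grip": 0},{"tx": 10.2,"ty": 17.5,"tz": 0,"grip": 0},{"tx": 10.2,"ty": 17.5,"tz": -2,"grip": 0},{"tx": 10.2,"ty": 17.5,"tz": -5,"grip": 0}]}}

```text
invalid input
```

Emit:
{"name": "play_rows", "arguments": {"increments": [{"tz": -4},{"tz": -7},{"tz": -9},{"tz": -9.5},{"tz": -9.5},{"tz": -9.5}]}}

```text
invalid input
```

Emit:
{"name": "play_rows", "arguments": {"increments": [{"tx": 10.2,"ty": 17.5,"tz": 0,"wx": 0,"wy": 0,"wz": 0,"grip": 0},{"tx": 10.2,"ty": 17.5,"tz": 0,"wx": 0,"wy": 0,"wz": 0,"grip": 0},{"tx": 10.2,"ty": 17.5,"tz": 0,"wx": 0,"wy": 0,"wz": 0,"grip": 0},{"tx": 10.2,"ty": 17.5,"tz": 0,"wx": 0,"wy": 0,"wz": 0,"grip": 0},{"tx": 10.2,"ty": 17.5,"tz": 0,"wx": 0,"wy": 0,"wz": 0,"grip": 0},{"tx": 10.2,"ty": 17.5,"tz": -3,"wx": 0,"wy": 0,"wz": 0,"grip": 0},{"tx": 10.2,"ty": 17.5,"tz": -7,"wx": 0,"wy": 0,"wz": 0,"grip": 0},{"tx": 10.2,"ty": 17.5,"tz": -10,"wx": 0,"wy": 0,"wz": 0,"grip": 0}]}}

```text
clock: 1.83
ee_pos: [0.5151, 0.0209, 0.1031]
tool_rot: [0.0, 0.999, -0.041, -0.0]
wrist_force: [0.9, -0.2, -0.6]
finger_gap: -0.0
grip_force: 0.0
```

Emit:
{"name": "play_rows", "arguments": {"increments": [{"tx": 0,"ty": 0,"tz": 0,"wx": 0,"wy": 0,"wz": 0,"grip": 0},{"tx": 0,"ty": 0,"tz": 0,"wx": 0,"wy": 0,"wz": 0,"grip": 0},{"tx": 0,"ty": 0,"tz": 0,"wx": 0,"wy": 0,"wz": 0,"grip": 0}]}}

```text
clock: 2.08
ee_pos: [0.5167, 0.0202, 0.1075]
tool_rot: [-0.0, 0.999, -0.042, 0.001]
wrist_force: [-0.1, 0.5, 1.3]
finger_gap: 0.0003
grip_force: 0.0
```

Run:
```python
from h import *
s=manip.read_state();print(s["clock"],s["ee_pos"],w2b(s["ee_pos"]),s["tool_rot"],s["wrist_force"],s["joints"])
```

```text
2.0833 [0.51666264 0.0202022  0.10745643] [0.01582332 0.02713141] [-9.63963415e-07  9.99122455e-01 -4.18688783e-02  1.14728939e-03] [-0.11858499  0.50150053  1.31866864] [-3.17518026e-02  3.31229500e-01  1.72308062e+00 -2.41031259e-05
  1.08498805e+00  1.62281805e+00]
```

Emit:
{"name": "play_rows", "arguments": {"increments": [{"tx": 0.05,"ty": 0.6,"tz": -2.5,"wx": 0,"wy": 0,"wz": 0,"grip": 0},{"tx": 0.05,"ty": 0.6,"tz": -5,"wx": 0,"wy": 0,"wz": 0,"grip": 0},{"tx": 0.05,"ty": 0.6,"tz": -6,"wx": 0,"wy": 0,"wz": 0,"grip": 0},{"tx": 0.05,"ty": 0.6,"tz": -6,"wx": 0,"wy": 0,"wz": 0,"grip": 0},{"tx": 0.05,"ty": 0.6,"tz": -6,"wx": 0,"wy": 0,"wz": 0,"grip": 0},{"tx": 0.05,"ty": 0.6,"tz": -6,"wx": 0,"wy": 0,"wz": 0,"grip": 0}]}}

```text
clock: 2.58
ee_pos: [0.5173, 0.0263, 0.0474]
tool_rot: [-0.0, 0.999, -0.042, 0.001]
wrist_force: [0.2, 0.2, 1.2]
finger_gap: 0.0006
grip_force: 0.0
```

Emit:
{"name": "play_rows", "arguments": {"increments": [{"tx": 0,"ty": 0,"tz": -0.1,"wx": 0,"wy": 0,"wz": 0,"grip": 0},{"tx": 0,"ty": 0,"tz": -0.2,"wx": 0,"wy": 0,"wz": 0,"grip": 0},{"tx": 0,"ty": 0,"tz": -0.3,"wx": 0,"wy": 0,"wz": 0,"grip": 0},{"tx": 0,"ty": 0,"tz": -0.4,"wx": 0,"wy": 0,"wz": 0,"grip": 0},{"tx": 0,"ty": 0,"tz": -0.5,"wx": 0,"wy": 0,"wz": 0,"grip": 0},{"tx": 0,"ty": 0,"tz": -0.5,"wx": 0,"wy": 0,"wz": 0,"grip": 0}]}}

```text
clock: 3.08
ee_pos: [0.5161, 0.0265, 0.0403]
tool_rot: [0.0, 0.999, -0.042, -0.0]
wrist_force: [-1.1, 0.4, -0.5]
finger_gap: 0.0003
grip_force: 0.0
```

Emit:
{"name": "play_rows", "arguments": {"increments": [{"tx": 0,"ty": 0,"tz": -0.05,"wx": 0,"wy": 0,"wz": 0,"grip": 0},{"tx": 0,"ty": 0,"tz": -0.1,"wx": 0,"wy": 0,"wz": 0,"grip": 0},{"tx": 0,"ty": 0,"tz": -0.1,"wx": 0,"wy": 0,"wz": 0,"grip": 0}]}}

```text
clock: 3.33
ee_pos: [0.5161, 0.0265, 0.0394]
tool_rot: [0.0, 0.999, -0.042, -0.0]
wrist_force: [-0.7, 1.1, -1.1]
finger_gap: 0.0003
grip_force: 0.0
```

Emit:
{"name": "play_rows", "arguments": {"increments": [{"tx": 0,"ty": 0,"tz": 0,"wx": 0,"wy": 0,"wz": 0,"grip": 0},{"tx": 0,"ty": 0,"tz": 0,"wx": 0,"wy": 0,"wz": 0,"grip": 0}]}}

```text
clock: 3.5
ee_pos: [0.5162, 0.0265, 0.0395]
tool_rot: [-0.0, 0.999, -0.042, 0.0]
wrist_force: [-0.7, 0.4, 0.5]
finger_gap: 0.0006
grip_force: 0.0
```

Emit:
{"name": "play_rows", "arguments": {"increments": [{"tx": 0,"ty": 0,"tz": -0.03,"wx": 0,"wy": 0,"wz": 0,"grip": 0},{"tx": 0,"ty": 0,"tz": -0.06,"wx": 0,"wy": 0,"wz": 0,"grip": 0},{"tx": 0,"ty": 0,"tz": -0.1,"wx": 0,"wy": 0,"wz": 0,"grip": 0},{"tx": 0,"ty": 0,"tz": -0.1,"wx": 0,"wy": 0,"wz": 0,"grip": 0}]}}

```text
clock: 3.83
ee_pos: [0.5162, 0.0265, 0.0384]
tool_rot: [0.0, 0.999, -0.042, -0.0]
wrist_force: [0.3, 0.4, 0.0]
finger_gap: 0.0005
grip_force: 0.0
```

Emit:
{"name": "play_rows", "arguments": {"increments": [{"tx": 0,"ty": 0,"tz": -0.03,"wx": 0,"wy": 0,"wz": 0,"grip": 0},{"tx": 0,"ty": 0,"tz": -0.06,"wx": 0,"wy": 0,"wz": 0,"grip": 0},{"tx": 0,"ty": 0,"tz": -0.09,"wx": 0,"wy": 0,"wz": 0,"grip": 0},{"tx": 0,"ty": 0,"tz": -0.09,"wx": 0,"wy": 0,"wz": 0,"grip": 0}]}}

```text
clock: 4.17
ee_pos: [0.5162, 0.0265, 0.0375]
tool_rot: [0.0, 0.999, -0.042, -0.0]
wrist_force: [0.9, -0.3, 0.4]
finger_gap: 0.0006
grip_force: 0.0
```

Emit:
{"name": "play_rows", "arguments": {"increments": [{"tx": 0,"ty": 0,"tz": -0.03,"wx": 0,"wy": 0,"wz": 0,"grip": 0},{"tx": 0,"ty": 0,"tz": -0.06,"wx": 0,"wy": 0,"wz": 0,"grip": 0},{"tx": 0,"ty": 0,"tz": -0.09,"wx": 0,"wy": 0,"wz": 0,"grip": 0},{"tx": 0,"ty": 0,"tz": -0.09,"wx": 0,"wy": 0,"wz": 0,"grip": 0}]}}

```text
clock: 4.5
ee_pos: [0.5162, 0.0265, 0.0367]
tool_rot: [-0.0, 0.999, -0.042, 0.0]
wrist_force: [0.2, 0.1, 1.0]
finger_gap: 0.0007
grip_force: 0.3
```

Emit:
{"name": "play_rows", "arguments": {"increments": [{"tx": 0,"ty": 0,"tz": -0.03,"wx": 0,"wy": 0,"wz": 0,"grip": 0},{"tx": 0,"ty": 0,"tz": -0.06,"wx": 0,"wy": 0,"wz": 0,"grip": 0},{"tx": 0,"ty": 0,"tz": -0.09,"wx": 0,"wy": 0,"wz": 0,"grip": 0},{"tx": 0,"ty": 0,"tz": -0.09,"wx": 0,"wy": 0,"wz": 0,"grip": 0}]}}

```text
clock: 4.83
ee_pos: [0.5163, 0.0265, 0.036]
tool_rot: [0.0, 0.999, -0.042, 0.0]
wrist_force: [-1.2, -0.0, 6.6]
finger_gap: 0.0003
grip_force: 3.0
```

Emit:
{"name": "play_rows", "arguments": {"increments": [{"tx": 0,"ty": 0,"tz": -0.02,"wx": 0,"wy": 0,"wz": 0,"grip": 0},{"tx": 0,"ty": 0,"tz": -0.04,"wx": 0,"wy": 0,"wz": 0,"grip": 0},{"tx": 0,"ty": 0,"tz": -0.04,"wx": 0,"wy": 0,"wz": 0,"grip": 0}]}}

```text
clock: 5.08
ee_pos: [0.5163, 0.0265, 0.0358]
tool_rot: [0.0, 0.999, -0.042, 0.0]
wrist_force: [-2.9, 0.4, 9.2]
finger_gap: 0.0006
grip_force: 4.1
```

Emit:
{"name": "play_rows", "arguments": {"increments": [{"tx": 0,"ty": 0,"tz": 0,"wx": 0,"wy": 0,"wz": 0,"grip": 0},{"tx": 0,"ty": 0,"tz": 0,"wx": 0,"wy": 0,"wz": 0,"grip": 0}]}}

```text
clock: 5.25
ee_pos: [0.5163, 0.0265, 0.0358]
tool_rot: [-0.0, 0.999, -0.042, 0.0]
wrist_force: [-3.6, 0.1, 7.6]
finger_gap: 0.0005
grip_force: 4.0
```

Emit:
{"name": "play_rows", "arguments": {"increments": [{"tx": 0,"ty": 0,"tz": -0.02,"wx": 0,"wy": 0,"wz": 0,"grip": 0},{"tx": 0.01,"ty": 0.1,"tz": -0.03,"wx": 0,"wy": 0,"wz": 0,"grip": 0},{"tx": 0.02,"ty": 0.2,"tz": -0.03,"wx": 0,"wy": 0,"wz": 0,"grip": 0},{"tx": 0.03,"ty": 0.3,"tz": -0.03,"wx": 0,"wy": 0,"wz": 0,"grip": 0},{"tx": 0.04,"ty": 0.4,"tz": -0.03,"wx": 0,"wy": 0,"wz": 0,"grip": 0},{"tx": 0.05,"ty": 0.6,"tz": -0.03,"wx": 0,"wy": 0,"wz": 0,"grip": 0},{"tx": 0.07,"ty": 0.8,"tz": -0.03,"wx": 0,"wy": 0,"wz": 0,"grip": 0},{"tx": 0.08,"ty": 1.0,"tz": -0.03,"wx": 0,"wy": 0,"wz": 0,"grip": 0}]}}

```text
clock: 5.92
ee_pos: [0.5171, 0.0361, 0.0356]
tool_rot: [0.0, 0.999, -0.042, 0.0]
wrist_force: [-3.1, -4.0, 10.2]
finger_gap: 0.0007
grip_force: 4.8
```

Run:
```python
from h import *
s=manip.read_state();print(s["clock"],s["ee_pos"],w2b(s["ee_pos"]),s["wrist_force"])
im=crop("top",205,140,180,110,4.4,"pics/t2.png")
import sys
# profile: edge (bed z 21mm plane) along bed x at several y, and line on floor
g=cv2.cvtColor(im,cv2.COLOR_RGB2GRAY).astype(np.float32)
for y in(-.045,-.02,.0):
    xs=np.arange(.03,.11,.001)
    uv=np.array([proj("top",[*b2w(x,y),.021]) for x in xs],np.float32)
    v=cv2.remap(g,uv[:,0],uv[:,1],cv2.INTER_LINEAR).ravel();print(y,v.astype(int).tolist())
```

```text
5.9167 [0.51710378 0.03612858 0.03561962] [0.03173199 0.0280023 ] [-3.14336219 -3.99972796 10.16716622]
-0.045 [125, 127, 126, 123, 122, 122, 122, 123, 123, 123, 122, 122, 123, 123, 123, 124, 124, 124, 124, 125, 124, 122, 121, 121, 122, 122, 122, 123, 125, 125, 124, 123, 123, 123, 123, 124, 115, 105, 102, 103, 117, 153, 181, 151, 120, 118, 120, 122, 122, 122, 122, 122, 122, 122, 123, 124, 124, 122, 122, 122, 122, 124, 126, 120, 113, 111, 112, 108, 94, 85, 108, 133, 182, 234, 250, 247, 246, 246, 246, 245]
-0.02 [150, 150, 151, 151, 151, 150, 149, 150, 150, 150, 149, 149, 149, 150, 151, 152, 151, 150, 149, 149, 149, 150, 151, 152, 152, 150, 148, 149, 150, 150, 150, 151, 151, 149, 134, 119, 94, 65, 77, 111, 130, 126, 123, 123, 122, 123, 125, 126, 125, 124, 123, 122, 123, 124, 123, 122, 123, 124, 125, 125, 124, 120, 117, 127, 137, 131, 120, 105, 85, 72, 71, 69, 84, 97, 100, 99, 99, 99, 99, 99]
0.0 [144, 143, 141, 142, 143, 142, 140, 141, 143, 145, 144, 143, 144, 146, 145, 143, 144, 146, 147, 146, 145, 147, 149, 148, 147, 147, 148, 149, 149, 149, 151, 153, 125, 96, 78, 68, 72, 96, 115, 117, 120, 121, 123, 123, 123, 124, 125, 125, 123, 122, 124, 126, 125, 123, 123, 125, 127, 127, 127, 125, 122, 118, 115, 115, 118, 111, 89, 73, 70, 68, 80, 91, 94, 94, 93, 93, 94, 95, 96, 95]
```

View pics/t2.png

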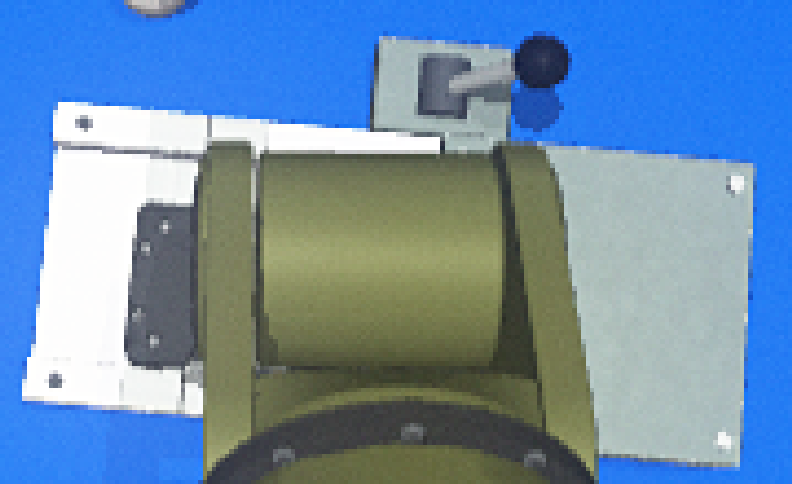

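The top view is blocked by the wrist, so I'll use the side view.

Run:
```python
from h import *
p0=cv2.imread("pics/side0raw.png")[:,:,::-1]
im=manip.get_image("side")
for n,p in(("line R floor",[*b2w(.0965,-.045),.0135]),("lineRrail",[*b2w(.0965,-.065),.0335]),("lineL",[*b2w(.0965,.065),.0335]),("edge-",[*b2w(.055,-.053),.021]),("edge+",[*b2w(.055,.053),.021])):print(n,proj("side",p))
x0,y0,w,h=200,150,130,120
cat=np.vstack([p0[y0:y0+h,x0:x0+w],im[y0:y0+h,x0:x0+w]])
cat=np.hstack([p0[y0:y0+h,x0:x0+w],im[y0:y0+h,x0:x0+w]])
cv2.imwrite("pics/s2.png",cv2.resize(cat[:,:,::-1],None,fx=3,fy=3,interpolation=cv2.INTER_NEAREST))
```

```text
line R floor [243.34593682 210.95570667]
lineRrail [235.15351106 199.61663148]
lineL [291.84801304 227.26025584]
edge- [251.93521749 195.34594348]
edge+ [296.733089   216.45685976]
```

View pics/s2.png

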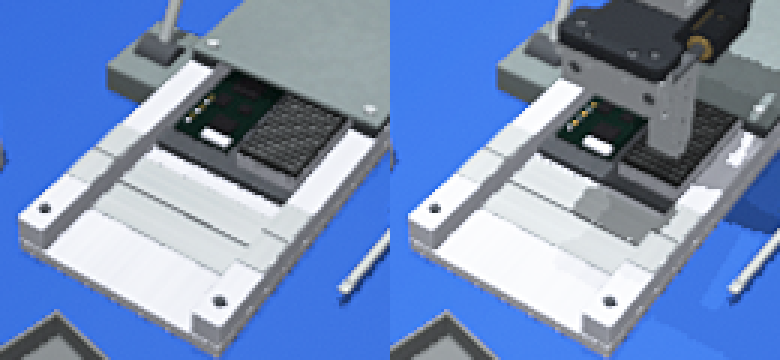

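Both halves of the view are clear: the carriage has come out with the finger on the rubber, its edge now running from about (535,150) to (660,210), with the floor line ahead of it. I'll slide on about 27 mm and then check from above.

Emit:
{"name": "play_rows", "arguments": {"increments": [{"tx": 0.02,"ty": 0.2,"tz": 0,"wx": 0,"wy": 0,"wz": 0,"grip": 0},{"tx": 0.03,"ty": 0.4,"tz": 0,"wx": 0,"wy": 0,"wz": 0,"grip": 0},{"tx": 0.05,"ty": 0.6,"tz": 0,"wx": 0,"wy": 0,"wz": 0,"grip": 0},{"tx": 0.07,"ty": 0.8,"tz": 0,"wx": 0,"wy": 0,"wz": 0,"grip": 0},{"tx": 0.08,"ty": 1.0,"tz": 0,"wx": 0,"wy": 0,"wz": 0,"grip": 0},{"tx": 0.1,"ty": 1.2,"tz": 0,"wx": 0,"wy": 0,"wz": 0,"grip": 0},{"tx": 0.11,"ty": 1.3,"tz": 0,"wx": 0,"wy": 0,"wz": 0,"grip": 0},{"tx": 0.11,"ty": 1.3,"tz": 0,"wx": 0,"wy": 0,"wz": 0,"grip": 0}]}}

```text
clock: 6.68
ee_pos: [0.5183, 0.0494, 0.0357]
tool_rot: [0.0, 0.999, -0.042, 0.0]
wrist_force: [-2.8, -1.7, 9.0]
finger_gap: 0.0008
grip_force: 4.7
```

Emit:
{"name": "play_rows", "arguments": {"increments": [{"tx": 0.02,"ty": 0.2,"tz": -0.01,"wx": 0,"wy": 0,"wz": 0,"grip": 0},{"tx": 0.03,"ty": 0.4,"tz": -0.01,"wx": 0,"wy": 0,"wz": 0,"grip": 0},{"tx": 0.05,"ty": 0.6,"tz": -0.01,"wx": 0,"wy": 0,"wz": 0,"grip": 0},{"tx": 0.07,"ty": 0.8,"tz": -0.01,"wx": 0,"wy": 0,"wz": 0,"grip": 0},{"tx": 0.08,"ty": 1.0,"tz": -0.01,"wx": 0,"wy": 0,"wz": 0,"grip": 0},{"tx": 0.1,"ty": 1.2,"tz": -0.01,"wx": 0,"wy": 0,"wz": 0,"grip": 0},{"tx": 0.12,"ty": 1.4,"tz": -0.01,"wx": 0,"wy": 0,"wz": 0,"grip": 0},{"tx": 0.12,"ty": 1.4,"tz": -0.01,"wx": 0,"wy": 0,"wz": 0,"grip": 0}]}}

```text
clock: 7.35
ee_pos: [0.5195, 0.0635, 0.0356]
tool_rot: [0.0, 0.999, -0.042, 0.0]
wrist_force: [-3.1, -1.1, 8.9]
finger_gap: 0.0006
grip_force: 4.9
```

Run:
```python
from h import *
s=manip.read_state();print(s["ee_pos"],s["wrist_force"])
crop("side",220,160,90,75,8,"pics/s3.png")
for x in(.092,.0965):
  for y in(-.045,.045):print(x,y,"edge z21",proj("side",[*b2w(x,y),.021]),"floor z12",proj("side",[*b2w(x,y),.012]))
```

```text
[0.51948707 0.06347285 0.03558584] [-3.08687131 -1.14753159  8.94109931]
0.092 -0.045 edge z21 [244.66467503 206.96011438] floor z12 [244.65376324 210.22330718]
0.092 0.045 edge z21 [283.36999759 225.9711643 ] floor z12 [283.05379105 229.25068832]
0.0965 -0.045 edge z21 [243.34680616 208.23091224] floor z12 [243.34576426 211.4965676 ]
0.0965 0.045 edge z21 [282.13531733 227.38156173] floor z12 [281.82764537 230.66263391]
```

View pics/s3.png

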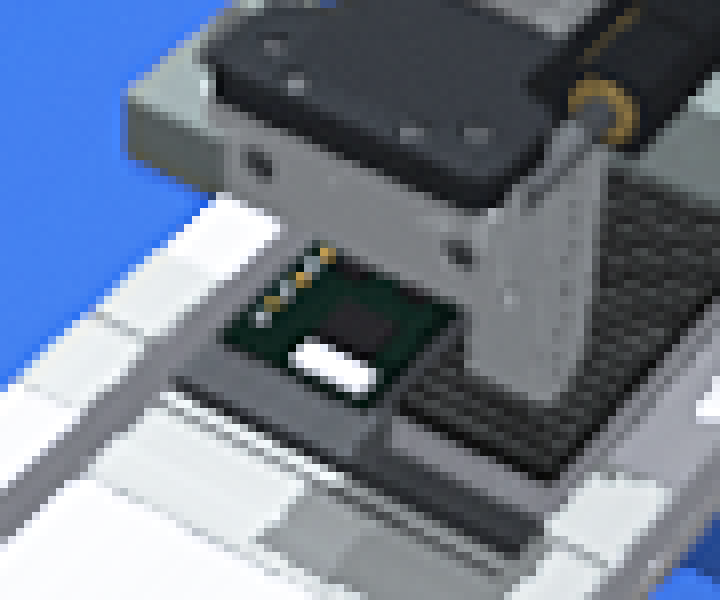

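The edge is a few mm short of the line, which agrees with dead reckoning: 37.0 mm travelled of about 41.4. I'll slide 4 mm more, lift off, swing aside to the lever's staging side and check from above.

Emit:
{"name": "play_rows", "arguments": {"increments": [{"tx": 0.01,"ty": 0.1,"tz": -0.01,"wx": 0,"wy": 0,"wz": 0,"grip": 0},{"tx": 0.02,"ty": 0.2,"tz": -0.01,"wx": 0,"wy": 0,"wz": 0,"grip": 0},{"tx": 0.03,"ty": 0.3,"tz": -0.01,"wx": 0,"wy": 0,"wz": 0,"grip": 0},{"tx": 0.03,"ty": 0.4,"tz": -0.01,"wx": 0,"wy": 0,"wz": 0,"grip": 0},{"tx": 0.03,"ty": 0.4,"tz": -0.01,"wx": 0,"wy": 0,"wz": 0,"grip": 0},{"tx": 0.03,"ty": 0.4,"tz": -0.01,"wx": 0,"wy": 0,"wz": 0,"grip": 0}]}}

```text
clock: 7.9
ee_pos: [0.5198, 0.0673, 0.0355]
tool_rot: [0.0, 0.999, -0.042, 0.0]
wrist_force: [-3.4, -2.5, 9.3]
finger_gap: 0.0006
grip_force: 5.1
```

Emit:
{"name": "play_rows", "arguments": {"increments": [{"tx": 0,"ty": 0,"tz": 0.1,"wx": 0,"wy": 0,"wz": 0,"grip": 0},{"tx": 0,"ty": 0,"tz": 0.3,"wx": 0,"wy": 0,"wz": 0,"grip": 0},{"tx": 0,"ty": 0,"tz": 1.5,"wx": 0,"wy": 0,"wz": 0,"grip": 0},{"tx": 0,"ty": 0,"tz": 4,"wx": 0,"wy": 0,"wz": 0,"grip": 0},{"tx": 0,"ty": 0,"tz": 8,"wx": 0,"wy": 0,"wz": 0,"grip": 0},{"tx": 0,"ty": 0,"tz": 11,"wx": 0,"wy": 0,"wz": 0,"grip": 0},{"tx": 0,"ty": -4,"tz": 13,"wx": 0,"wy": 0,"wz": 0,"grip": 0},{"tx": 0,"ty": -8,"tz": 13,"wx": 0,"wy": 0,"wz": 0,"grip": 0}]}}

```text
clock: 8.57
ee_pos: [0.521, -0.0109, 0.169]
tool_rot: [0.0, 0.999, -0.04, 0.003]
wrist_force: [0.4, -0.1, 1.2]
finger_gap: 0.0002
grip_force: 0.0
```

Emit:
{"name": "play_rows", "arguments": {"increments": [{"tx": 0,"ty": -4,"tz": 0,"wx": 0,"wy": 0,"wz": 0,"grip": 0},{"tx": 0,"ty": -8,"tz": 0,"wx": 0,"wy": 0,"wz": 0,"grip": 0},{"tx": 0,"ty": -12,"tz": 0,"wx": 0,"wy": 0,"wz": 0,"grip": 0},{"tx": 0,"ty": -14,"tz": 0,"wx": 0,"wy": 0,"wz": 0,"grip": 0},{"tx": 0,"ty": -14,"tz": 0,"wx": 0,"wy": 0,"wz": 0,"grip": 0},{"tx": 0,"ty": -14,"tz": 0,"wx": 0,"wy": 0,"wz": 0,"grip": 0},{"tx": 0,"ty": -14,"tz": 0,"wx": 0,"wy": 0,"wz": 0,"grip": 0}]}}

```text
clock: 9.15
ee_pos: [0.5195, -0.1506, 0.1647]
tool_rot: [-0.0, 0.999, -0.042, -0.0]
wrist_force: [-0.7, 0.8, 0.6]
finger_gap: 0.0001
grip_force: 0.0
```

Run:
```python
from h import *
s=manip.read_state();print(s["clock"],s["ee_pos"],s["wrist_force"])
crop("top",205,140,110,100,6,"pics/t4.png")
```

```text
9.15 [ 0.51954108 -0.15061994  0.16466609] [-0.73330598  0.75184652  0.55732467]
```

View pics/t4.png

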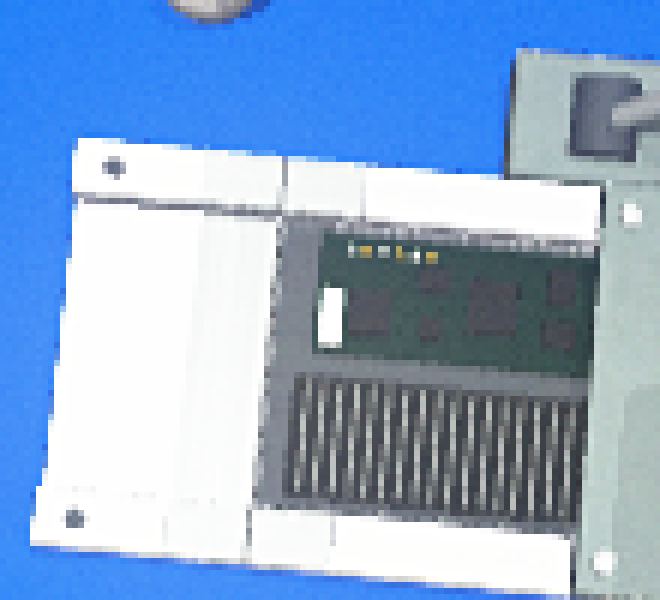

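The edge is at about (282,220)–(255,500) in the crop. The line ticks on the rails are at (285,185) and (250,535), and a thin dark fringe of floor line still shows beside the edge. I'll put numbers on it.

```bash
cat > m.py <<'E'
from h import *
g=np.mean([cv2.cvtColor(manip.get_image("top"),cv2.COLOR_RGB2GRAY).astype(np.float32) for _ in range(3)],0)
xs=np.arange(.085,.11,.0005)
def prof(y,z):
    uv=np.array([proj("top",[*b2w(x,y),z]) for x in xs],np.float32)
    return cv2.remap(g,uv[:,0],uv[:,1],cv2.INTER_CUBIC).ravel()
def dark(ys,z):
    v=np.array([prof(y,z) for y in ys]);r=[]
    for p in v:
        w=np.clip(np.median(p)-15-p,0,None);r.append((w@xs)/w.sum())
    return np.round(r,4)
print("line right rail",dark([-.072,-.068,-.064,-.060],.0335),"left",dark([.060,.064,.068,.072],.0335))
for y in(-.048,-.03,-.015,0,.015,.03,.045):
    p=prof(y,.021);i=np.argmax(np.gradient(p));print(y,"steep",xs[i],p[::2].astype(int).tolist())
E
python3 m.py
```

```text
line right rail [0.0969 0.0965 0.0964 0.0969] left [0.0974 0.097  0.097  0.0977]
-0.048 steep 0.09800000000000002 [129, 128, 128, 128, 128, 127, 125, 124, 130, 140, 151, 149, 163, 205, 250, 263, 252, 248, 247, 247, 247, 247, 248, 248, 247]
-0.03 steep 0.09800000000000002 [131, 131, 132, 133, 133, 132, 130, 125, 129, 145, 163, 170, 173, 202, 236, 259, 256, 248, 247, 247, 247, 248, 248, 248, 248]
-0.015 steep 0.09650000000000002 [133, 134, 135, 135, 135, 134, 133, 131, 128, 133, 143, 166, 201, 231, 251, 252, 252, 250, 248, 248, 248, 249, 249, 250, 250]
0 steep 0.09700000000000002 [142, 140, 137, 135, 135, 135, 134, 132, 134, 136, 147, 159, 188, 224, 253, 261, 253, 250, 248, 248, 248, 249, 250, 250, 250]
0.015 steep 0.09850000000000002 [84, 102, 120, 131, 139, 138, 134, 129, 131, 145, 164, 176, 178, 201, 233, 258, 259, 251, 250, 250, 250, 250, 250, 251, 251]
0.03 steep 0.09700000000000002 [82, 101, 123, 137, 137, 138, 137, 135, 131, 134, 144, 166, 202, 235, 256, 255, 255, 253, 251, 250, 251, 251, 251, 251, 251]
0.045 steep 0.09750000000000002 [76, 92, 115, 135, 140, 135, 134, 135, 135, 134, 143, 155, 183, 222, 251, 262, 255, 253, 252, 251, 251, 251, 251, 252, 252]
```

```bash
cat > m2.py <<'E'
from h import *
# rectify to bed plane z (board/plate), 0.5 mm px
def rect(im,z,x0=.0,x1=.13,y0=-.06,y1=.06,s=.0005):
    X,Y=np.meshgrid(np.arange(x0,x1,s),np.arange(y0,y1,s))
    c=manip.get_calibration("top");W=c["world_to_cam"];K=c["intrinsics"]
    p=np.stack([OB[0]+RB[0,0]*X+RB[0,1]*Y,OB[1]+RB[1,0]*X+RB[1,1]*Y,0*X+z],-1)@W[:3,:3].T+W[:3,3]
    u=K[0,0]*p[...,0]/-p[...,2]+K[0,2];v=K[1,1]*-p[...,1]/-p[...,2]+K[1,2]
    return cv2.remap(im,u.astype(np.float32),v.astype(np.float32),cv2.INTER_CUBIC),X,Y
a=cv2.imread("pics/top0raw.png",0).astype(np.float32)
b=np.mean([cv2.cvtColor(manip.get_image("top"),cv2.COLOR_RGB2GRAY).astype(np.float32) for _ in range(3)],0)
A,X,Y=rect(a,.023);B,_,_=rect(b,.023)
# board front part template: x .012...050, y -.05..0
ix=lambda x:int(round(x/.0005));iy=lambda y:int(round((y+.06)/.0005))
T=A[iy(-.049):iy(-.003),ix(.0):ix(.046)].astype(np.float32)
r=cv2.matchTemplate(B.astype(np.float32),T,cv2.TM_CCOEFF_NORMED)
_,m,_,(px,py)=cv2.minMaxLoc(r)
q=r[py,px-1:px+2];d=(q[0]-q[2])/(2*(q[0]-2*q[1]+q[2]))
sh=(px+d)*.5;print("shift mm",sh,"corr",m,"dy",(py-iy(-.049))*.5)
# initial edge by step integral at z .021, y away from ends
A2,X,Y=rect(a,.021)
for y0,y1 in((-.045,-.025),(-.02,.0),(0,.02),(.02,.045)):
    p=A2[iy(y0):iy(y1)].mean(0);seg=p[ix(.049):ix(.068)]
    lo,hi=np.median(p[ix(.0475):ix(.0505)]),np.median(p[ix(.060):ix(.068)])
    e=.049*1000-.25+ .5*((hi-seg)/(hi-lo)).sum();print("edge0 mm",round(e,2),lo,hi)
    p=A2[iy(y0):iy(y1)];
    A3,_,_=rect(a,.0125);p=A3[iy(y0):iy(y1)].mean(0)[ix(.088):ix(.106)]
    w=np.clip(np.median(p)-10-p,0,None);print("   floor line0",round((w@(np.arange(len(p))*.5+88))/w.sum(),2))
E
python3 m2.py
```

```text
shift mm 41.070263 corr 0.9486172795295715 dy 0.0
edge0 mm 55.36 115.61666 250.27379
   floor line0 97.16
edge0 mm 55.59 118.48236 250.14786
   floor line0 97.25
edge0 mm 55.48 119.76182 250.42728
   floor line0 97.26
edge0 mm 55.76 121.34985 250.444
   floor line0 97.27
```

```bash
cat >> m2.py <<'E'
B2,_,_=rect(b,.021)
r0,r1=iy(-.048),iy(.048)
p=A2[r0:r1].mean(0);seg=p[ix(.09):ix(.105)];print("line deficit0",.5*(np.median(seg)-seg).sum(),np.median(seg))
p=B2[r0:r1].mean(0);print(p[ix(.088):ix(.106)].astype(int).tolist())
p=A2[r0:r1].mean(0);print(p[ix(.048):ix(.066)].astype(int).tolist());print(A2[r0:r1].mean(0)[ix(.088):ix(.106)].astype(int).tolist())
E
python3 m2.py|tail -4
```

```text
line deficit0 148.25668 242.32971
[134, 135, 136, 136, 135, 134, 134, 133, 131, 131, 132, 134, 137, 140, 143, 146, 152, 162, 178, 198, 219, 237, 251, 257, 259, 257, 254, 252, 250, 249, 249, 249, 248, 249, 249, 249]
[119, 118, 118, 118, 118, 117, 116, 115, 113, 111, 109, 111, 119, 134, 157, 185, 213, 237, 252, 260, 260, 258, 254, 252, 251, 250, 250, 250, 250, 250, 250, 250, 251, 251, 251, 250]
[240, 240, 241, 241, 242, 242, 242, 243, 243, 245, 247, 250, 250, 244, 232, 214, 194, 180, 175, 181, 197, 217, 235, 246, 251, 251, 248, 245, 243, 241, 241, 240, 240, 240, 241, 241]
```

The measurements agree: the edge is about 0.5–1.3 mm short of the line, inside tolerance. Next is the lever. I'll bring the shut fingers behind the ball, 15 mm clear, with tips at z ≈ 0.085.

Emit:
{"name": "play_rows", "arguments": {"increments": [{"tx": 3.5,"ty": 1.4,"tz": 0,"wx": 0,"wy": 0,"wz": 0,"grip": 0},{"tx": 7,"ty": 2.8,"tz": 0,"wx": 0,"wy": 0,"wz": 0,"grip": 0},{"tx": 10.5,"ty": 4.2,"tz": 0,"wx": 0,"wy": 0,"wz": 0,"grip": 0},{"tx": 11.6,"ty": 4.7,"tz": 0,"wx": 0,"wy": 0,"wz": 0,"grip": 0},{"tx": 11.6,"ty": 4.7,"tz": 0,"wx": 0,"wy": 0,"wz": 0,"grip": 0},{"tx": 11.6,"ty": 4.7,"tz": 0,"wx": 0,"wy": 0,"wz": 0,"grip": 0}]}}

```text
clock: 10.15
ee_pos: [0.6354, -0.1042, 0.1641]
tool_rot: [-0.0, 0.999, -0.041, -0.001]
wrist_force: [-0.1, 0.6, -1.3]
finger_gap: 0.0006
grip_force: 0.0
```

Emit:
{"name": "play_rows", "arguments": {"increments": [{"tx": 0,"ty": 0,"tz": -3,"wx": 0,"wy": 0,"wz": 0,"grip": 0},{"tx": 0,"ty": 0,"tz": -6,"wx": 0,"wy": 0,"wz": 0,"grip": 0},{"tx": 0,"ty": 0,"tz": -8,"wx": 0,"wy": 0,"wz": 0,"grip": 0},{"tx": 0,"ty": 0,"tz": -8,"wx": 0,"wy": 0,"wz": 0,"grip": 0},{"tx": 0,"ty": 0,"tz": -8,"wx": 0,"wy": 0,"wz": 0,"grip": 0}]}}

```text
clock: 10.57
ee_pos: [0.6348, -0.105, 0.0851]
tool_rot: [-0.0, 0.999, -0.042, -0.001]
wrist_force: [0.5, -0.5, 0.6]
finger_gap: 0.0003
grip_force: 0.0
```

Run:
```python
from h import *
s=manip.read_state();print(s["clock"],s["ee_pos"],w2b(s["ee_pos"]),s["wrist_force"],"ball",w2b([.6398,-.0629]))
```

```text
10.5667 [ 0.63480598 -0.10496562  0.08510094] [-0.09919844 -0.10091088] [ 0.47767737 -0.4525259   0.62353187] ball [-0.05686453 -0.10242653]
```

Emit:
{"name": "play_rows", "arguments": {"increments": [{"tx": 0.08,"ty": 1,"tz": 0,"wx": 0,"wy": 0,"wz": 0,"grip": 0},{"tx": 0.16,"ty": 2,"tz": 0,"wx": 0,"wy": 0,"wz": 0,"grip": 0},{"tx": 0.25,"ty": 3,"tz": 0,"wx": 0,"wy": 0,"wz": 0,"grip": 0},{"tx": 0.33,"ty": 4,"tz": 0,"wx": 0,"wy": 0,"wz": 0,"grip": 0},{"tx": 0.41,"ty": 5,"tz": 0,"wx": 0,"wy": 0,"wz": 0,"grip": 0},{"tx": 0.5,"ty": 6,"tz": 0,"wx": 0,"wy": 0,"wz": 0,"grip": 0},{"tx": 0.57,"ty": 7,"tz": 0,"wx": 0,"wy": 0,"wz": 0,"grip": 0},{"tx": 0.63,"ty": 7.7,"tz": 0,"wx": 0,"wy": 0,"wz": 0,"grip": 0}]}}

```text
clock: 11.23
ee_pos: [0.6419, -0.0259, 0.0847]
tool_rot: [-0.0, 0.999, -0.041, -0.0]
wrist_force: [0.9, -1.3, -0.5]
finger_gap: 0.0002
grip_force: 0.5
```

Emit:
{"name": "play_rows", "arguments": {"increments": [{"tx": 0.03,"ty": 0.3,"tz": 0,"wx": 0,"wy": 0,"wz": 0,"grip": 0},{"tx": 0.05,"ty": 0.6,"tz": 0,"wx": 0,"wy": 0,"wz": 0,"grip": 0},{"tx": 0.08,"ty": 0.9,"tz": 0,"wx": 0,"wy": 0,"wz": 0,"grip": 0},{"tx": 0.08,"ty": 1.0,"tz": 0,"wx": 0,"wy": 0,"wz": 0,"grip": 0},{"tx": 0.08,"ty": 1.0,"tz": 0,"wx": 0,"wy": 0,"wz": 0,"grip": 0}]}}

```text
clock: 11.65
ee_pos: [0.6427, -0.0174, 0.0848]
tool_rot: [-0.0, 0.999, -0.042, 0.0]
wrist_force: [1.2, 0.1, 1.5]
finger_gap: 0.0006
grip_force: 0.0
```

Emit:
{"name": "play_rows", "arguments": {"increments": [{"tx": 0.01,"ty": 0.1,"tz": 0,"wx": 0,"wy": 0,"wz": 0,"grip": 0},{"tx": 0.02,"ty": 0.2,"tz": 0,"wx": 0,"wy": 0,"wz": 0,"grip": 0},{"tx": 0.03,"ty": 0.3,"tz": 0,"wx": 0,"wy": 0,"wz": 0,"grip": 0},{"tx": 0.03,"ty": 0.4,"tz": 0,"wx": 0,"wy": 0,"wz": 0,"grip": 0}]}}

```text
clock: 11.98
ee_pos: [0.643, -0.0135, 0.0848]
tool_rot: [0.0, 0.999, -0.042, -0.0]
wrist_force: [1.0, -1.7, -1.6]
finger_gap: 0.0005
grip_force: 0.5
```

Run:
```python
from h import *
s=manip.read_state();print(s["clock"],s["ee_pos"],w2b(s["ee_pos"]),s["wrist_force"])
crop("side",225,100,130,100,6,"pics/s5.png")
for a in(0,.88,1.0):print(a,proj("side",[*b2w(-.02+.08*np.sin(a-.5),-.102),.025+.08*np.cos(a-.5)]))
```

```text
11.9833 [ 0.64299698 -0.0134863   0.08480849] [-0.00735534 -0.1015466 ] [ 1.01399957 -1.69336341 -1.56800711]
0 [263.5651407  132.92073521]
0.88 [245.43813791 145.75401228]
1.0 [242.97509119 149.35736655]
```

View pics/s5.png

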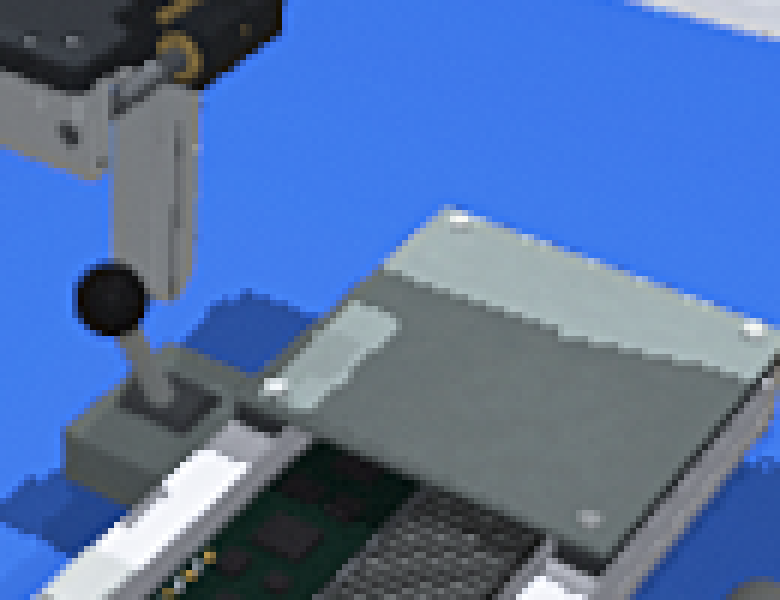

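The lever is over: the ball at crop (112,299) is image (243.6,149.5), against a predicted (243.0,149.4) at 1.0 rad. I'll nudge on until the stop is felt.

Emit:
{"name": "play_rows", "arguments": {"increments": [{"tx": 0.01,"ty": 0.05,"tz": 0,"wx": 0,"wy": 0,"wz": 0,"grip": 0},{"tx": 0.01,"ty": 0.1,"tz": 0,"wx": 0,"wy": 0,"wz": 0,"grip": 0},{"tx": 0.01,"ty": 0.15,"tz": 0,"wx": 0,"wy": 0,"wz": 0,"grip": 0},{"tx": 0.01,"ty": 0.15,"tz": 0,"wx": 0,"wy": 0,"wz": 0,"grip": 0}]}}

```text
clock: 12.37
ee_pos: [0.6431, -0.0121, 0.0848]
tool_rot: [0.0, 0.999, -0.042, 0.0]
wrist_force: [0.5, -1.4, -0.5]
finger_gap: 0.0011
grip_force: 1.3
```

Emit:
{"name": "play_rows", "arguments": {"increments": [{"tx": 0.01,"ty": 0.05,"tz": 0,"wx": 0,"wy": 0,"wz": 0,"grip": 0},{"tx": 0.01,"ty": 0.1,"tz": 0,"wx": 0,"wy": 0,"wz": 0,"grip": 0},{"tx": 0.01,"ty": 0.15,"tz": 0,"wx": 0,"wy": 0,"wz": 0,"grip": 0},{"tx": 0.01,"ty": 0.15,"tz": 0,"wx": 0,"wy": 0,"wz": 0,"grip": 0}]}}

```text
clock: 12.7
ee_pos: [0.6431, -0.0118, 0.0848]
tool_rot: [0.001, 0.999, -0.042, -0.0]
wrist_force: [-1.6, -10.2, -2.0]
finger_gap: 0.0005
grip_force: 5.0
```

Stop felt (10 N). I'll back straight off, lift, move clear of the view and recheck.

Emit:
{"name": "play_rows", "arguments": {"increments": [{"tx": -0.08,"ty": -1,"tz": 0,"wx": 0,"wy": 0,"wz": 0,"grip": 0},{"tx": -0.3,"ty": -4,"tz": 0,"wx": 0,"wy": 0,"wz": 0,"grip": 0},{"tx": -0.5,"ty": -6,"tz": 2,"wx": 0,"wy": 0,"wz": 0,"grip": 0},{"tx": -0.6,"ty": -8,"tz": 5,"wx": 0,"wy": 0,"wz": 0,"grip": 0},{"tx": -0.6,"ty": -11,"tz": 8,"wx": 0,"wy": 0,"wz": 0,"grip": 0},{"tx": -0.6,"ty": -13,"tz": 8,"wx": 0,"wy": 0,"wz": 0,"grip": 0},{"tx": -0.6,"ty": -13,"tz": 8,"wx": 0,"wy": 0,"wz": 0,"grip": 0},{"tx": -0.6,"ty": -13,"tz": 8,"wx": 0,"wy": 0,"wz": 0,"grip": 0}]}}

```text
clock: 13.37
ee_pos: [0.6369, -0.1411, 0.1646]
tool_rot: [-0.0, 0.999, -0.043, -0.0]
wrist_force: [0.6, 1.5, -0.7]
finger_gap: 0.0005
grip_force: 0.0
```

```bash
python3 m2.py | sed -n '1p;11p'
python3 - <<'E'
from h import *
s=manip.read_state();print(s["clock"],s["ee_pos"],s["wrist_force"])
im=manip.get_image("side");sub=im[130:165,225:285]
m=(sub.max(2)<50).astype(np.uint8);n,_,st,c=cv2.connectedComponentsWithStats(m)
print([(c[i]+[225,130],st[i,4]) for i in range(1,n) if st[i,4]>30])
E
```

```text
shift mm 41.07729 corr 0.9473562240600586 dy 0.0
[138, 140, 140, 140, 140, 139, 138, 137, 136, 135, 136, 139, 142, 145, 147, 150, 156, 167, 182, 202, 222, 239, 252, 258, 259, 257, 255, 253, 251, 251, 250, 250, 250, 250, 250, 250]
13.5167 [ 0.63699814 -0.13927966  0.1640147 ] [-0.2010745   0.80489746  0.02083084]
[(array([242.86734694, 150.40816327]), np.int32(98))]
```

The carriage hasn't moved, the ball is at the 1.0 rad position, and the arm is clear.

```bash
python3 -c "
from station import manip
print(manip.sign_off())"
```

```text
the job is handed in; nothing more can be done
None
```

The job is handed in, with no verdict returned: by my camera measurements the carriage's front edge stands about 1 mm short of the line (tolerance 2.5 mm), the lock lever is against its end stop, and the arm is clear.

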